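# Vent the watch pressure tester and unload it by its gauge reading

## Task

The leak test in the pressure tester is over. Look where the gauge needle stands first, then vent the chamber: unscrew the knurled lock nut on the valve and press the freed valve pin right down until the needle is back at zero. Only then swing the clamp aside, open the lid and lay every watch on its carrier, upright, in the green tray if the needle stood in the green or in the red tray if it stood in the red; shut the lid again and leave the other things on the bench alone.

Things in the scene. Friction and masses are not known exactly. Their poses are not given: they have to be found in the camera images.
- tester: Pressure tester, fixed: grey base 144 x 192 x 34 mm, on it an aluminium chamber 122 x 144 mm outside, 100 x 126 inside, floor 34, rim 80 mm above the bench; clear lid, top 91.5 mm. Floor strips 7 mm high, 52 mm apart, bound the carriers' row. Origin on the bench under the chamber's middle; x level, front to hinge; y level to the gauge side (valve and clamp stand on the other, y -0.07 to -0.11).
- gauge_needle (a joint): Needle of the round gauge (72 mm white dial beside the chamber, tilted up to the robot), rad clockwise from zero pressure (stop at lower left). The dial's band is red from 0 to 1.80 (pressure has leaked) and green above (pressure has held). It stays put until the valve pin is pressed: from about 2 to 3.9 mm of pin travel it is swept to 0, and it stays at 0 when the pin is let go.
- needle_tip (a point): Tip of the gauge needle, 26 mm from its axis.
- lock_nut (a joint): Angle of the knurled brass lock nut on the vent valve's pin, rad: 0 = tight on the stem (the pin cannot move), grows anticlockwise seen from above (unscrewing), stop at 5.5. It climbs 0.95 mm per rad, and the pin can be pressed as far as the nut has climbed, so 4.1 rad are needed to vent. Turns easily (0.02 N m), stays where left.
- nut_grip (a point): Centre of the lock nut: knurled ring 16 mm across, 10 mm high, upright axis, 117 mm above the bench on top of a brass stem 13 mm across (stem top at 112 mm, stem 19 mm wide below 84 mm). Its axis is 22 mm from the chamber and 54 mm from the clamp's.
- valve_pin (a joint): How far the valve pin is pressed down, m: 0 up, about 0.0039 with the needle at zero, 0.0052 at its stop. Springs back; 4 N to start, about 6 N at 3.9 mm.
- pin_tip (a point): Middle of the flat top (7 mm across) of the upright steel valve pin, 137 mm above the bench: 25 mm above the stem's top and 15 mm above the top of the tight nut, 10 mm above the nut when that is fully unscrewed (nut and pin then go down together).
- clamp (a joint): Swing clamp on the side ledge, rad: 0 = its steel tongue lies over the lid's side edge and holds the lid shut; turned anticlockwise seen from above (tongue towards the valve) it is clear of the lid from about 1.15; stop at 1.45. Turns easily and stays where left.
- clamp_grip (a point): Middle of the clamp's black T grip on its upright axis, 125.5 mm above the bench: bar 46 x 12 x 22 mm, long side along the tester's y axis at clamp 0 and turning with the clamp.
- chamber_lid (a joint): Opening angle of the lid, rad: 0 shut, 1.57 upright, stop at 1.8 (leaning back). Stiff friction hinge: the lid stays at any angle, about 3 N at the handle moves it.
- lid_handle (a point): Middle of the lid's bow handle: round black bar 10 mm thick, free length 44 mm along the tester's y axis, standing 34 mm over the lid at its front edge, 126 mm above the bench when shut. It swings up and back about lid_hinge.
- lid_hinge (a point): Point on the lid's hinge axis (which runs along the tester's y axis at the chamber's back, 88 mm above the bench), abreast of the handle: with the lid shut the handle is 131.5 mm in front of it and 38 mm above it.
- carrier_1: Test carrier: grey cushion block 44 x 37 x 25 mm (long side along its x axis) with a grey-white watch fixed face up on top, 35 mm high in all, 0.13 kg; grip the block's upper part across its 44 mm (strips and rims beside it are 7 mm high; neighbours are close on the other sides). Origin at the centre of its underside, z up. Starts on the chamber floor, x along the tester's x axis. May be absent.
- carrier_2: Test carrier: grey cushion block 44 x 37 x 25 mm (long side along its x axis) with a gold watch fixed face up on top, 35 mm high in all, 0.13 kg; grip the block's upper part across its 44 mm (strips and rims beside it are 7 mm high; neighbours are close on the other sides). Origin at the centre of its underside, z up. Starts on the chamber floor, x along the tester's x axis. May be absent.
- carrier_3: Test carrier: grey cushion block 44 x 37 x 25 mm (long side along its x axis) with a white steel watch fixed face up on top, 35 mm high in all, 0.13 kg; grip the block's upper part across its 44 mm (strips and rims beside it are 7 mm high; neighbours are close on the other sides). Origin at the centre of its underside, z up. Starts on the chamber floor, x along the tester's x axis. May be absent.
- green_tray: Wooden tray in front of the tester, fixed, 134 mm long (its x axis) and 60 mm wide outside, lined with green felt (held); recess 126 x 52 mm for three carriers side by side, 40 mm apart, their 44 mm across the tray; felt 34 mm and rim 41 mm above the bench. Origin on the bench under its middle, z up.
- red_tray: Wooden tray in front of the tester, fixed, 134 mm long (its x axis) and 60 mm wide outside, lined with red felt (leaked); recess 126 x 52 mm for three carriers side by side, 40 mm apart, their 44 mm across the tray; felt 34 mm and rim 41 mm above the bench. Origin on the bench under its middle, z up.
- black_loupe: Black eye loupe, 31 mm across, 30 mm high, standing on the bench: a bystander. Origin at the centre of its underside.
- round_tin: Cream round pot, 62 mm across, 40 mm high, standing on the bench: a bystander. Origin at the centre of its underside.
- dial_box: Small clear-lidded box, 52 x 69 x 21 mm, on the bench: a bystander. Origin at the centre of its underside.

How it is judged:
On the way, in this order (a step that is already met when the one before it is completed fails the run):
1. the lock nut is unscrewed far enough to free the valve pin (4 rad or more) (value of joint lock_nut above 3.9 rad), for 0.1 s.
2. the valve pin has been pressed and the gauge needle is back at zero (value of joint gauge_needle below 0.06 rad), for 0.2 s.
3. the lid is opened wide (value of joint chamber_lid above 0.9 rad), for 0.2 s.
At the end, for the whole second after the job is handed in: All carriers present lie upright (0.15 rad), at rest, on the felt of the right tray (green if the needle started above 1.80 rad, red if below; within 0.12 rad of the border either will do); needle at zero and lid shut (each below 0.06 rad) (value of joint each of gauge_needle, chamber_lid below 0.06 rad and velocity of joint chamber_lid below 0.05 rad/s and ((distance of needle_tip from where it was at the start of the episode above 0.03872 m and (x of carrier_1 in the frame of green_tray between -0.05 and 0.05 m and y of carrier_1 in the frame of green_tray between -0.01 and 0.01 m and z of carrier_1 in the frame of green_tray between 0.03 and 0.04 m) and (x of carrier_2 in the frame of green_tray between -0.05 and 0.05 m and y of carrier_2 in the frame of green_tray between -0.01 and 0.01 m and z of carrier_2 in the frame of green_tray between 0.03 and 0.04 m) and (x of carrier_3 in the frame of green_tray between -0.05 and 0.05 m and y of carrier_3 in the frame of green_tray between -0.01 and 0.01 m and z of carrier_3 in the frame of green_tray between 0.03 and 0.04 m)) or (distance of needle_tip from where it was at the start of the episode below 0.0426 m and (x of carrier_1 in the frame of red_tray between -0.05 and 0.05 m and y of carrier_1 in the frame of red_tray between -0.01 and 0.01 m and z of carrier_1 in the frame of red_tray between 0.03 and 0.04 m) and (x of carrier_2 in the frame of red_tray between -0.05 and 0.05 m and y of carrier_2 in the frame of red_tray between -0.01 and 0.01 m and z of carrier_2 in the frame of red_tray between 0.03 and 0.04 m) and (x of carrier_3 in the frame of red_tray between -0.05 and 0.05 m and y of carrier_3 in the frame of red_tray between -0.01 and 0.01 m and z of carrier_3 in the frame of red_tray between 0.03 and 0.04 m))) and angle between each of carrier_1, carrier_2, carrier_3's own z axis and vertical below 0.15 rad and linear speed of each of carrier_1, carrier_2, carrier_3 below 0.02 m/s); the robot touches nothing.
It fails at once if the lid is lifted while the gauge still shows pressure (value of joint chamber_lid above 0.12 rad and value of joint gauge_needle above 0.2 rad).
It fails at once if the black loupe is pushed more than 3 cm (distance of black_loupe from where it was at the start of the episode above 0.03 m).
It fails at once if the cream pot is pushed more than 3 cm (distance of round_tin from where it was at the start of the episode above 0.03 m).
It fails at once if the clear-lidded box is pushed more than 3 cm (distance of dial_box from where it was at the start of the episode above 0.03 m).
Of carrier_1, carrier_2, carrier_3 only 2 to 3 are there at a start; the rules pass over those that are not, and their reading is None.
At some moment in a run one of carrier_1, carrier_2, carrier_3 may be knocked a few centimetres aside while the robot is not near it.
Once in a run the grip may slacken for a moment while it holds something.
It also fails if it takes over 200 s, if anything falls off the work surface, if the arm or the gripper's body presses on something with over 40 N, if the wrist force passes 120 N, or if a joint passes its speed limit or range.

## Robot

A 6-joint arm with a two-finger parallel gripper is mounted at the origin on a cart in front of the work surface, level with it; the furniture and walls round the work are solid. World frame = base frame: x ahead of the robot, y to its left, z up, the work surface at z = 0. Lengths are in m, angles in rad, forces in N, time in s.
With the tool pointing down it reaches from about 0.35 to 0.775 m from the base axis. Payload 5.5 kg.
Tool frame: the origin (TCP) lies midway between the tips of the shut fingers; the grasp point (between the pads) lies 19 mm behind it; z points along the fingers, y is the line along which they close (so a half turn about z gives the same grasp; the last joint's range is limited). The gripper opens to 85 mm and grips with 20 to 120 N. Pads are 22 mm wide; open, the fingers measure 114 mm over their backs; the gripper's body (76 mm by 85 mm) begins 54 mm behind the grasp point. The pads swing forward as they close: fully open they stand 13 mm farther back than shut.
Start: joints at [-1.415, 0.313, 0.046, 1.304, 0, 1.431], TCP at [0.168, -0.55, 0.231] pointing down, gripper open.
Joint ranges: [-2.76, 2.76], [-0.86, 1.69], [-1.03, 1.26], [-2.2, 2.34], [-1.47, 1.5], [-3.14, 3.14]. Speed limits (rad/s): [2.57, 2.57, 3.14, 3.14, 3.14, 3.14].

## Interface

Orientations are given as a unit quaternion [w, x, y, z].
In Python, from workcell import env gives the robot as it stands.
- The arm moves only by the tool move_arm, never from a script. Its argument "targets" is a list of rows, each a list of 3 entries, a list of its own where there are three numbers: the shift along the tool's x, y, z in mm, then the turn, a rotation vector about the tool's x, y, z in units of 10 degrees (1.0 is 10 degrees), then the closure, from -1 (fully open) to 1 (shut). In form: [[[dx, dy, dz], [ax, ay, az], gripper], ...]. A call has 1 to 5 rows; each row is the pose to reach, as a shift and turn from the pose commanded when the call began, along the tool's axes at that moment; what a row does not reach only later rows make up. A row lasts 1/8 s, in which the tool goes at most 62.5 mm and 10.7 degrees, less where a joint would pass 70% of its speed; a pose out of reach is approached as far as the arm can. A call with a gripper value outside its range is refused whole. The fingers move at their own pace and stop on an object; "squeeze" is the grip in N (left out, the last holds). Time passes only in rows, so rows that repeat a pose let the fingers close. It gives the time, the measured TCP pose, the force, the opening and the grip force at its end, in the units of the state.
- env.get_state(): the state, without advancing time (a new reading comes with each control period).
- env.read_camera(name): name is "scene" or "side" or "wrist"; returns a dict with "pixels" (420x560x3 uint8, red, green, blue), "fovy" (degrees; the focal length in pixels is half the picture's height over the tangent of half this angle, whatever the lens; pixels are square), "cx", "cy" (the principal point, pixels), "dist_coeffs" ([k1, k2, p1, p2, k3] as OpenCV has them; the pictures are not rectified), "extrinsics" (4x4, takes a point from world to camera coordinates); the wrist camera has in their place "mount" (4x4, takes a point from camera to tool coordinates, whose origin is the TCP and whose axes are the flange's). Camera axes: x right, y up, looking along -z (the intrinsics and any distortion apply to the point x, -y, -z); pixel columns grow to the right and rows downward; lengths in m; the calibration is good to about 2 mm. A picture is of the moment at which its call begins: read the wrist's pose just before it. There is no depth.
- env.hand_in(): hands the job in; it is judged then, once.
Trained networks look in a picture, given as the dict that the camera call returned (one of the last four; its "shot" number tells which), for a name from the list of things; names that differ only in an ending like _2 or _b are one class to them, and where a whole thing is asked for, a point or a joint stands for the part that bears it (a point fixed in the world has none). Each returns a list of dicts, best first, with "confidence" (0 to 1); they miss things now and then, are a little off and sometimes report something else, mostly with a low value. They report only what shows in the picture. A call takes as long as a camera call.
- env.spot_in(thing, picture): "centre" ([x, y, z] in m, in world coordinates, good to about 4 mm: the middle of the surface that is visible of it).
- env.regions_of(thing, picture): "mask" (420x560 bool, what is visible of it).
- env.landmark_of(thing, picture): "centre" ([x, y, z] in m, in world coordinates, good to about 4 mm: a listed point, or the origin of a listed thing).
The state is a dict: "clock": time; "joint_pos": joint angles; "qvel": joint speeds; "tau": joint torques, N m; "tcp_pos": TCP position; "orientation": TCP orientation; "wrist_force": force on the tool from outside, world axes, zero at the start; "ft_torque": the same for the moment, N m; "finger_gap": finger opening in m; "grip_force": force on a finger pad.
Only numpy, scipy, OpenCV 4.12 (cv2) and the standard library are available. Lean on these libraries where they do the work, as an engineer would, in place of code of your own. Each camera call takes 0.05 s, during which the arm holds its last target. There are 200 camera calls.

## Working session

There is one attempt and no reset: what is moved stays moved. The work goes in short steps, Python scripts to look and compute and a tool call to move; the robot and the scene stay as the last step left them, time stands still between calls to the robot, and variables do not carry over. Pictures are saved under pics/ and viewed, at most 14 in all, crops included, and the job is handed in when it is done.

Besides the shell and the picture viewer there is one more tool, called as name(argument=value, ...) on one line, values as JSON. move_arm: Moves the arm, as the interface text tells. Its arguments: {"type":"object","properties":{"targets":{"type":"array","items":{"type":"array"}},"squeeze":{"type":"number"}},"required":["targets"]}

```bash
mkdir -p pics; ls; cat > h.py <<'E'
import numpy as np, cv2, json
from workcell import env
from scipy.spatial.transform import Rotation as R
def shot(n,save=None):
    p=env.read_camera(n)
    if save: cv2.imwrite('pics/'+save,cv2.cvtColor(p['pixels'],cv2.COLOR_RGB2BGR))
    return p
def lm(t,p,f='landmark_of'):
    return [(np.round(d['centre'],4).tolist(),round(d['confidence'],2)) for d in getattr(env,f)(t,p)[:4]]
def cam(p,s=None):
    f=210/np.tan(np.radians(p['fovy'])/2)
    K=np.array([[f,0,p['cx']],[0,f,p['cy']],[0,0,1]])
    if 'extrinsics' in p: E=np.array(p['extrinsics'])
    else:
        T=np.eye(4);q=s['orientation'];T[:3,:3]=R.from_quat([q[1],q[2],q[3],q[0]]).as_matrix();T[:3,3]=s['tcp_pos']
        E=np.linalg.inv(T@np.array(p['mount']))
    return K,np.array(p['dist_coeffs'],float),np.diag([1,-1,-1,1])@E
def proj(X,p,s=None):
    K,d,E=cam(p,s);X=np.atleast_2d(X)
    return cv2.projectPoints(X.astype(float),cv2.Rodrigues(E[:3,:3])[0],E[:3,3],K,d)[0][:,0]
def unproj(uv,z,p,s=None):
    K,d,E=cam(p,s)
    n=cv2.undistortPoints(np.array(uv,float).reshape(-1,1,2),K,d)[:,0]
    r=np.c_[n,np.ones(len(n))]@E[:3,:3];c=-E[:3,:3].T@E[:3,3]
    return c+r*((z-c[2])/r[:,2])[:,None]
def rel(pos,yaw=None,rotm=None):
    """shift (mm) & turn (10deg) in tool axes from the measured pose to pos, tool down with tool-y along yaw dir"""
    s=env.get_state();q=s['orientation'];r=R.from_quat([q[1],q[2],q[3],q[0]])
    d=r.inv().apply(np.array(pos)-s['tcp_pos'])*1000
    return np.round(d,1)
E
python3 - <<'E'
from h import *
s=env.get_state();print(s)
for n in ['scene','side']:
    p=shot(n,n+'0.png')
    for t in ['tester','needle_tip','nut_grip','pin_tip','clamp_grip','lid_handle','lid_hinge','carrier_1','green_tray','red_tray','black_loupe','round_tin','dial_box']:
        print(n,t,lm(t,p))
E
```

```text
pics
{'clock': 0.0, 'joint_pos': array([-1.41461957e+00,  3.14003862e-01,  4.49658555e-02,  1.30357417e+00,
       -1.43749495e-05,  1.43122067e+00]), 'qvel': array([-0.00029031,  0.00056925, -0.0024621 ,  0.00047983,  0.00071848,
       -0.00092153]), 'tau': array([-7.88141188e-04, -4.80629325e+01,  2.98530579e+01,  1.93131482e-02,
       -1.11871020e-04,  2.76541124e-05]), 'tcp_pos': array([ 0.16750972, -0.54952973,  0.23040152]), 'orientation': array([-9.07831732e-04,  9.89085815e-01,  1.47337796e-01, -1.47233959e-05]), 'wrist_force': array([-0.04030259,  0.14337932, -0.62210018]), 'ft_torque': array([ 0.0265777 , -0.01665403, -0.01403605]), 'grip_force': 0.0, 'finger_gap': 0.08531307451536747}
scene tester [([0.5137, -0.2648, -0.0001], 0.72)]
scene needle_tip [([0.3491, -0.2047, 0.0002], 0.45)]
scene nut_grip [([0.4405, -0.3255, 0.1119], 0.62)]
scene pin_tip [([0.4377, -0.3246, 0.1396], 0.48)]
scene clamp_grip [([0.4808, -0.3547, 0.1267], 0.86)]
scene lid_handle [([0.4772, -0.2261, 0.1269], 0.97)]
scene lid_hinge [([0.5877, -0.3017, 0.0855], 0.82)]
scene carrier_1 [([0.5877, -0.3
[... 403 characters left out ...]
le_tip []
side nut_grip [([0.3681, 0.0686, 0.0009], 0.5), ([0.4415, -0.3217, 0.1169], 0.41)]
side pin_tip [([0.4823, -0.2249, 0.1259], 0.62), ([0.4431, -0.3256, 0.1364], 0.46), ([0.5196, -0.2666, 0.0021], 0.39), ([0.3851, -0.2572, -0.0003], 0.17)]
side clamp_grip [([0.486, -0.3596, 0.1289], 0.77)]
side lid_handle [([0.4835, -0.2239, 0.126], 0.57)]
side lid_hinge [([0.5891, -0.3036, 0.0841], 0.76)]
side carrier_1 []
side green_tray [([0.346, -0.201, 0.0], 0.71)]
side red_tray [([0.387, -0.2534, 0.0008], 0.63)]
side black_loupe [([0.377, -0.0392, 0.0033], 0.79)]
side round_tin [([0.4441, -0.323, 0.1178], 0.66), ([0.2708, -0.3889, 0.0006], 0.59)]
side dial_box [([0.3692, 0.0731, 0.0016], 0.71)]
```

View pics/scene0.png

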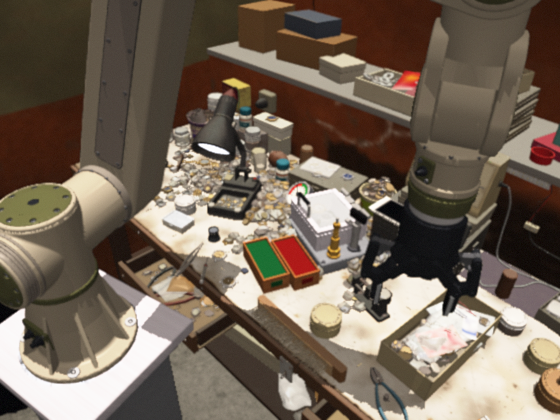

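View pics/side0.png

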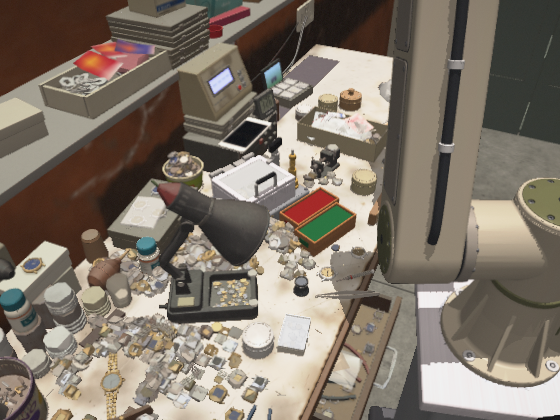

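Both cameras show the tester near scene pixel (325,220). The gauge (298,190) is too small there to read the needle, so I'll use the wrist camera.

```bash
python3 - <<'E'
from h import *
s=env.get_state();p=shot('wrist');print(np.round(p['mount'],3),p['fovy'],p['dist_coeffs'])
p=shot('scene');print(lm('gauge_needle',p,'spot_in'))
im=p['pixels'][160:290,220:390]
cv2.imwrite('pics/crop.png',cv2.cvtColor(cv2.resize(im,None,fx=4.5,fy=4.5,interpolation=cv2.INTER_CUBIC),cv2.COLOR_RGB2BGR))
E
```

```text
[[-0.001  0.948  0.319  0.082]
 [ 1.     0.001  0.001 -0.001]
 [ 0.     0.319 -0.948 -0.143]
 [ 0.     0.     0.     1.   ]] 68.58729501192984 [-0.06526594  0.          0.          0.          0.        ]
[]
```

View pics/crop.png

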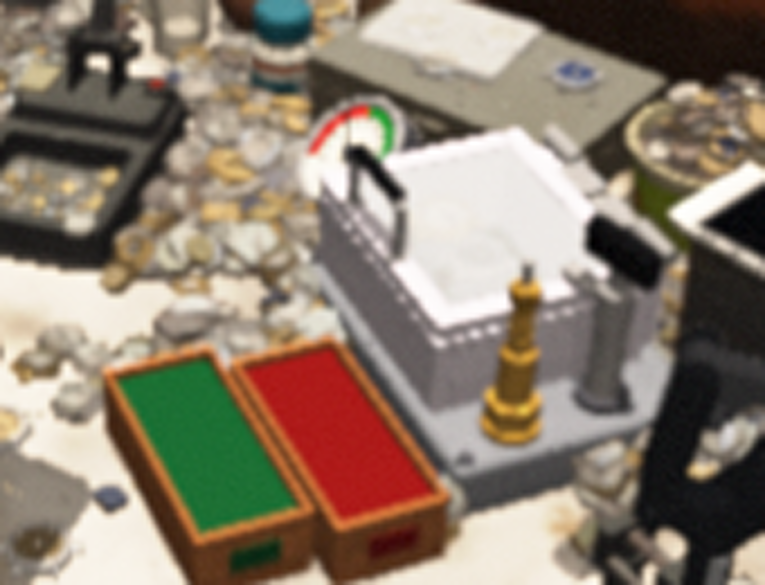

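The needle looks close to the dial's 12 o'clock, near the red/green border, so a close look is needed. The gauge stands at crop (355,150). First I'll locate the gauge and the lamp.

```bash
cat >> h.py <<'E'
def tri(uvs,ps):
    A=[];b=[]
    for uv,p in zip(uvs,ps):
        a0,a1=unproj([uv],0,p)[0],unproj([uv],.3,p)[0];d=(a1-a0)/np.linalg.norm(a1-a0)
        M=np.eye(3)-np.outer(d,d);A.append(M);b.append(M@a0)
    return np.linalg.lstsq(np.vstack(A),np.hstack(b),rcond=None)[0]
def plan(pos,yaw):
    """remaining shift (mm) in tool axes now, and turn about tool z (10deg) for tool-x heading yaw, tool down"""
    s=env.get_state();q=s['orientation'];r=R.from_quat([q[1],q[2],q[3],q[0]])
    t=R.from_matrix(np.array([[np.cos(yaw),np.sin(yaw),0],[np.sin(yaw),-np.cos(yaw),0],[0,0,-1]]))
    d=r.inv().apply(np.array(pos)-s['tcp_pos'])*1000
    v=(r.inv()*t).as_rotvec(degrees=True)/10
    print('shift',np.round(d,1),'turn',np.round(v,2),'rows>=',max(np.linalg.norm(d)/62,np.linalg.norm(v)/1.05),'j',np.round(s['joint_pos'],2),'t',s['clock'])
E
python3 - <<'E'
from h import *
a,b=shot('scene'),shot('side')
print('lamp',tri([(220,145),(245,235)],[a,b]))
print('gauge ray',unproj([(299,191)]*2,np.array([.05,.09]),a))
plan([.54,-.19,.25],1.9)
E
```

```text
lamp [0.47307647 0.00903409 0.18915838]
gauge ray [[ 0.60369353 -0.14994238  0.05      ]
 [ 0.54832521 -0.17824535  0.09      ]]
shift [ 461.2 -235.9  -18.7] turn [ 0.    0.   -9.19] rows>= 8.753771679529683 j [-1.41  0.31  0.05  1.3  -0.    1.43] t 1.65
```

move_arm(targets=[[[46, -23, -4], [0, 0, -1], -1], [[92, -47, -8], [0, 0, -2], -1], [[138, -70, -12], [0, 0, -3], -1], [[184, -94, -16], [0, 0, -4], -1], [[230, -118, -20], [0, 0, -5], -1]])

```text
clock: 2.28
tcp_pos: [0.3543, -0.369, 0.2516]
orientation: [0.0, 0.833, 0.554, 0.0]
wrist_force: [1.6, -0.8, -0.5]
finger_gap: 0.0853
grip_force: 0.0
```

```bash
python3 -c "
from h import *
plan([.53,-.18,.25],2.15)"
```

```text
shift [242.2  89.    1.6] turn [ 0.    0.   -5.59] rows>= 5.3260070478816335 j [-0.96  0.18 -0.07  1.31 -0.    1.  ] t 2.275
```

move_arm(targets=[[[48, 18, 0], [0, 0, -1.05], -1], [[97, 36, 0], [0, 0, -2.1], -1], [[145, 54, 0], [0, 0, -3.15], -1], [[194, 72, 0], [0, 0, -4.2], -1], [[242, 89, 0], [0, 0, -5.2], -1]])

```text
clock: 2.9
tcp_pos: [0.531, -0.181, 0.2514]
orientation: [0.0, 0.505, 0.863, -0.0]
wrist_force: [1.2, -0.9, -0.2]
finger_gap: 0.0857
grip_force: 0.0
```

```bash
python3 - <<'E'
from h import *
s=env.get_state();p=shot('wrist','w1.png')
for t in ['needle_tip','tester','lid_handle','nut_grip','pin_tip','clamp_grip','lid_hinge','green_tray','red_tray','carrier_1']: print(t,lm(t,p))
E
```

```text
needle_tip [([0.5895, -0.1454, 0.0757], 0.54)]
tester [([0.5186, -0.2642, 0.0018], 0.69)]
lid_handle [([0.4807, -0.2215, 0.124], 0.66)]
nut_grip [([0.4395, -0.3278, 0.1174], 0.58)]
pin_tip [([0.4385, -0.3246, 0.1381], 0.54)]
clamp_grip []
lid_hinge []
green_tray [([0.3453, -0.206, 0.0016], 0.9)]
red_tray [([0.3856, -0.2585, 0.0012], 0.88), ([0.4382, -0.3313, 0.1159], 0.37)]
carrier_1 []
```

View pics/w1.png

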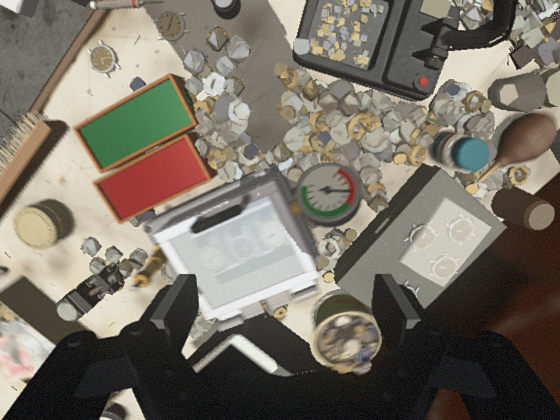

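```bash
python3 - <<'E'
import cv2
im=cv2.imread('pics/w1.png')[155:235,285:370]
cv2.imwrite('pics/g.png',cv2.resize(im,None,fx=7,fy=7,interpolation=cv2.INTER_CUBIC))
E
```

```text
(no output)
```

View pics/g.png

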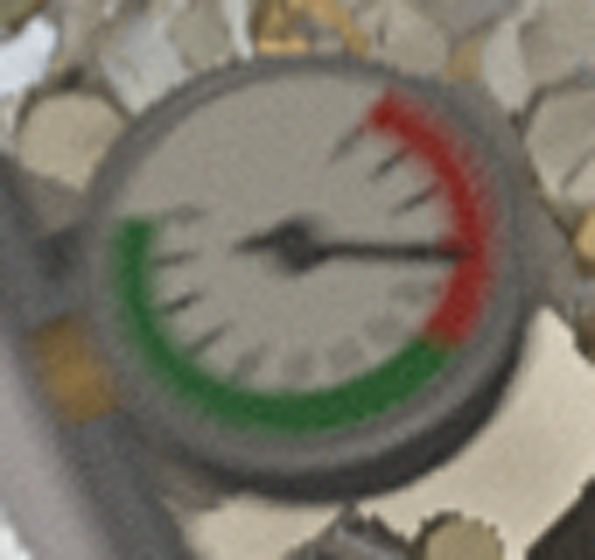

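The needle (pivot at crop (295,245), tip at (465,252)) is well inside the red band, about 1.2 rad, so the red tray is the target. Next I go to the nut.

```bash
python3 -c "
from h import *
plan([.4405,-.325,.19],.1)"
```

```text
shift [ -81.3 -146.2   61.4] turn [ 0.    0.   11.31] rows>= 10.771594963154277 j [-0.48  0.28  0.05  1.34 -0.    0.59] t 3.45
```

move_arm(targets=[[[-16, -29, 6], [0, 0, 1.05], -0.8], [[-32, -58, 12], [0, 0, 2.1], -0.6], [[-48, -88, 18], [0, 0, 3.15], -0.4], [[-65, -117, 24], [0, 0, 4.2], -0.2], [[-81, -146, 30], [0, 0, 5.25], 0]])

```text
clock: 4.08
tcp_pos: [0.4403, -0.3253, 0.2213]
orientation: [0.0, 0.839, 0.545, 0.0]
wrist_force: [0.4, -0.3, 0.6]
finger_gap: 0.0424
grip_force: 0.0
```

move_arm(targets=[[[0, 0, 7], [0, 0, 1.05], 0], [[0, 0, 14], [0, 0, 2.1], 0], [[0, 0, 20], [0, 0, 3.15], 0], [[0, 0, 26], [0, 0, 4.2], 0], [[0, 0, 32], [0, 0, 5.25], 0]])

```text
clock: 4.7
tcp_pos: [0.4408, -0.3244, 0.1892]
orientation: [0.0, 0.993, 0.118, 0.0]
wrist_force: [-0.6, -0.2, -0.5]
finger_gap: 0.0427
grip_force: 0.0
```

```bash
python3 - <<'E'
from h import *
s=env.get_state();p=shot('wrist','w2.png')
for t in ['nut_grip','pin_tip','clamp_grip']: print(t,lm(t,p))
print(s['finger_gap'],proj([[.4405,-.325,.137],[.4405,-.325,.122]],p,s))
plan([.4405,-.325,.098],.1)
E
```

```text
nut_grip [([0.44, -0.3281, 0.1134], 0.55)]
pin_tip [([0.4353, -0.3257, 0.1368], 0.66)]
clamp_grip [([0.4834, -0.3558, 0.1234], 0.66)]
0.042733194739761685 [[286.9547572  237.93491525]
 [286.81598689 229.95305461]]
shift [-0.7  0.7 91.4] turn [ 0.   -0.    0.84] rows>= 1.4750674660909908 j [-0.78  0.28 -0.11  1.19 -0.    2.11] t 4.9
```

View pics/w2.png

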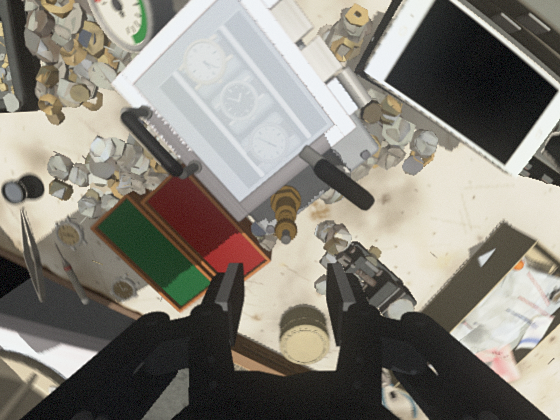

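All three watches show under the lid ((205,60), (238,100), (270,143)). The valve pin is at (286,239), within a pixel or so of the prediction. Descending to grip the nut.

move_arm(targets=[[[-1, 0, 40], [0, 0, 0], 0.2], [[-1, 0, 80], [0, 0, 0], 0.2], [[-1, 0, 91], [0, 0, 0], 0.2]], squeeze=30)

```text
clock: 5.28
tcp_pos: [0.439, -0.323, 0.0963]
orientation: [-0.002, 0.992, 0.122, -0.001]
wrist_force: [0.3, -0.5, 0.3]
finger_gap: 0.0341
grip_force: 0.0
```

move_arm(targets=[[[0, 0, 0], [0, 0, 0], 0.6], [[0, 0, 0], [0, 0, 0], 1], [[0, 0, 0], [0, 0, 0], 1], [[0, 0, 0], [0, 0, 0], 1]])

```text
clock: 5.78
tcp_pos: [0.4406, -0.3249, 0.099]
orientation: [0.001, 0.993, 0.121, 0.0]
wrist_force: [-1.6, -3.7, -4.1]
finger_gap: 0.0142
grip_force: 29.5
```

move_arm(targets=[[[0, 0, 0], [0, 0, -1.05], 1], [[0, 0, -0.3], [0, 0, -2.1], 1], [[0, 0, -0.5], [0, 0, -3.15], 1], [[0, 0, -0.7], [0, 0, -4.2], 1], [[0, 0, -0.9], [0, 0, -5.25], 1]])

```text
clock: 6.4
tcp_pos: [0.4398, -0.3239, 0.0997]
orientation: [-0.0, 0.835, 0.55, -0.0]
wrist_force: [-3.9, -0.6, -1.6]
finger_gap: 0.014
grip_force: 29.7
```

```bash
python3 - <<'E'
from h import *
s=env.get_state();print(s['ft_torque'],s['joint_pos'])
p=shot('wrist')
im=p['pixels'][180:400,180:400]
cv2.imwrite('pics/n1.png',cv2.cvtColor(cv2.resize(im,None,fx=2.5,fy=2.5),cv2.COLOR_RGB2BGR))
E
```

```text
[-0.15612822  0.73724967 -0.04134042] [-7.81466358e-01  3.33823923e-01 -2.58880405e-01  9.78749550e-01
 -7.19332265e-04  1.19445434e+00]
```

View pics/n1.png

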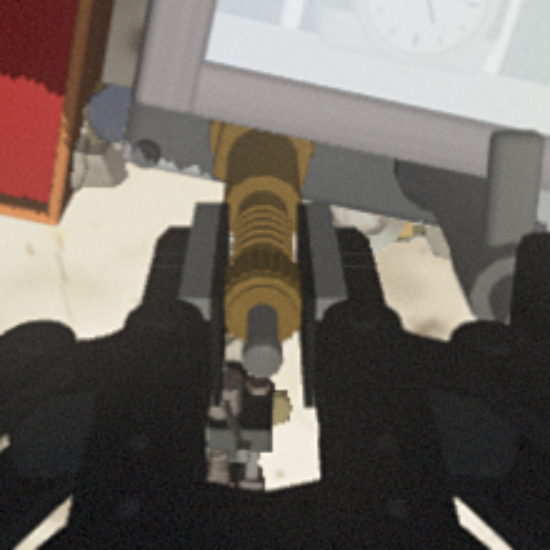

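The knurled nut (crop (262,300)) sits between the pads and threads show under it. The turn works, so I continue.

move_arm(targets=[[[0, 0, -0.2], [0, 0, -1.05], 1], [[0, 0, -0.4], [0, 0, -2.1], 1], [[0, 0, -0.5], [0, 0, -3.15], 1], [[0, 0, -0.7], [0, 0, -4.2], 1], [[0, 0, -0.9], [0, 0, -5.25], 1]])

```text
clock: 7.08
tcp_pos: [0.4385, -0.324, 0.1005]
orientation: [-0.001, 0.507, 0.862, -0.001]
wrist_force: [-8.4, -2.9, 1.2]
finger_gap: 0.0137
grip_force: 29.9
```

move_arm(targets=[[[0, 0, -0.2], [0, 0, -1.05], 1], [[0, 0, -0.4], [0, 0, -2.1], 1], [[0, 0, -0.5], [0, 0, -3.15], 1], [[0, 0, -0.7], [0, 0, -4.2], 1], [[0, 0, -0.9], [0, 0, -5.25], 1]])

```text
clock: 7.7
tcp_pos: [0.4378, -0.325, 0.1015]
orientation: [-0.002, 0.074, 0.997, -0.001]
wrist_force: [-9.9, -4.9, -0.7]
finger_gap: 0.0143
grip_force: 29.8
```

move_arm(targets=[[[0, 0, -0.2], [0, 0, -1.05], 1], [[0, 0, -0.4], [0, 0, -2.1], 1], [[0, 0, -0.5], [0, 0, -3.15], 1], [[0, 0, -0.7], [0, 0, -4.2], 1], [[0, 0, -0.9], [0, 0, -5.25], 1]])

```text
clock: 8.32
tcp_pos: [0.4382, -0.3262, 0.1024]
orientation: [-0.003, -0.375, 0.927, -0.001]
wrist_force: [-9.0, -8.9, -2.1]
finger_gap: 0.014
grip_force: 29.7
```

move_arm(targets=[[[0, 0, -0.2], [0, 0, -1.05], 1], [[0, 0, -0.4], [0, 0, -2.1], 1], [[0, 0, -0.5], [0, 0, -3.15], 1], [[0, 0, -0.7], [0, 0, -4.2], 1], [[0, 0, -0.9], [0, 0, -5.25], 1]])

```text
clock: 8.95
tcp_pos: [0.4394, -0.3267, 0.1034]
orientation: [0.002, 0.746, -0.666, 0.001]
wrist_force: [-5.4, -9.0, -5.4]
finger_gap: 0.0138
grip_force: 29.6
```

```bash
python3 - <<'E'
from h import *
s=env.get_state();print(s['ft_torque'],s['joint_pos'],s['tcp_pos'],s['wrist_force'])
E
```

```text
[-1.68868918  1.05246982 -0.074634  ] [-0.78326836  0.33126326 -0.25273265  0.98459526 -0.00478275 -2.46788079] [ 0.43942779 -0.32668927  0.10341729] [-5.3529738  -8.95752898 -5.40494073]
```

move_arm(targets=[[[0, 0, -0.2], [0, 0, -1], 1], [[0, 0, -0.3], [0, 0, -2], 1], [[0, 0, -0.3], [0, 0, -2], 0.3], [[0, 0, -0.3], [0, 0, -2], 0.2]])

```text
clock: 9.45
tcp_pos: [0.441, -0.3241, 0.1039]
orientation: [-0.0, 0.849, -0.528, 0.001]
wrist_force: [0.7, 0.9, 0.4]
finger_gap: 0.0343
grip_force: 0.0
```

move_arm(targets=[[[0, 0, -30], [0, 0, 0], 0.2], [[0, 0, -50], [0, 0, 0], 1], [[0, 0, -50], [0, 0, 0], 1], [[0, 0, -50], [0, 0, 0], 1], [[0, 0, -50], [0, 0, 0], 1]])

```text
clock: 10.07
tcp_pos: [0.4399, -0.3235, 0.152]
orientation: [-0.0, 0.85, -0.527, -0.001]
wrist_force: [-0.3, 0.3, -0.8]
finger_gap: -0.0003
grip_force: 0.0
```

```bash
python3 - <<'E'
from h import *
plan([.4395,-.325,.14],-1.8)
s=env.get_state();p=shot('wrist');print(s['finger_gap'],s['wrist_force'],lm('pin_tip',p),lm('nut_grip',p))
im=p['pixels'][150:400,180:400]
cv2.imwrite('pics/n2.png',cv2.cvtColor(cv2.resize(im,None,fx=2.3,fy=2.3),cv2.COLOR_RGB2BGR))
print(proj([[.4395,-.325,.137]],p,s)-[180,150])
E
```

```text
shift [ 1.2  1.  12. ] turn [0.01 0.01 3.96] rows>= 3.7681728175782223 j [-0.78  0.3  -0.18  1.1   0.   -2.81] t 10.075
-0.0003382479964697086 [-0.30502978  0.33414498 -0.78995882] [([0.4353, -0.3232, 0.138], 0.98)] [([0.439, -0.3265, 0.1249], 0.66), ([0.3874, -0.2574, 0.0015], 0.43)]
[[107.37196302 109.06965918]]
```

View pics/n2.png

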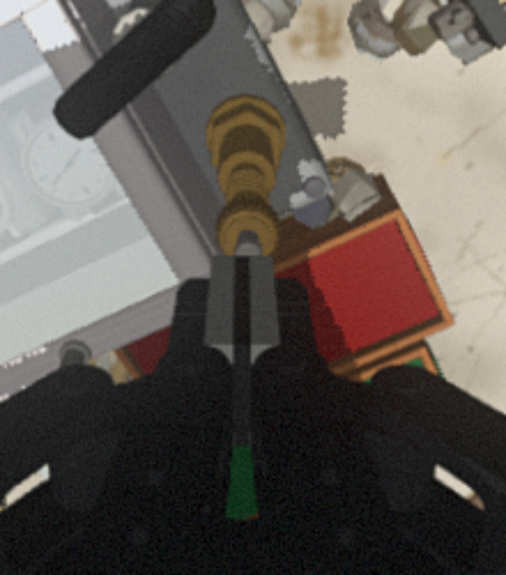

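The freed nut is well up the thread, and the pin (crop (247,245)) is right in line with the shut finger tips. Pressing.

move_arm(targets=[[[1, 1, 12], [0, 0, 0], 1], [[1, 1, 16], [0, 0, 0], 1], [[1, 1, 18], [0, 0, 0], 1], [[1, 1, 20], [0, 0, 0], 1], [[1, 1, 20], [0, 0, 0], 1]])

```text
clock: 10.85
tcp_pos: [0.4395, -0.3253, 0.134]
orientation: [0.0, 0.85, -0.527, 0.0]
wrist_force: [-1.6, 2.2, 8.7]
finger_gap: -0.0
grip_force: 4.4
```

```bash
python3 - <<'E'
from h import *
s=env.get_state();print(s['tcp_pos'],s['wrist_force'])
p=shot('wrist');a=shot('scene')
print(lm('needle_tip',p),lm('needle_tip',a))
im=a['pixels'][175:205,285:315]
cv2.imwrite('pics/g2.png',cv2.cvtColor(cv2.resize(im,None,fx=14,fy=14,interpolation=cv2.INTER_CUBIC),cv2.COLOR_RGB2BGR))
E
```

```text
[ 0.43945609 -0.32525156  0.13397338] [-1.56231945  2.18622702  8.6673946 ]
[([0.5903, -0.1419, 0.0753], 0.55)] []
```

View pics/g2.png

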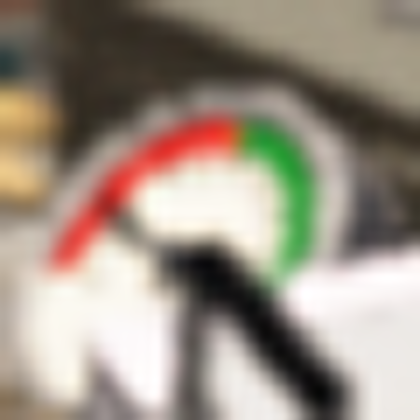

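The needle has fallen to about mid-red (crop (110,200)) but isn't at zero yet, so I press further.

move_arm(targets=[[[0, 0, 2], [0, 0, 0], 1], [[0, 0, 4], [0, 0, 0], 1], [[0, 0, 4], [0, 0, 0], 1], [[0, 0, 4], [0, 0, 0], 1]])

```text
clock: 11.55
tcp_pos: [0.4397, -0.3254, 0.1327]
orientation: [0.001, 0.85, -0.527, 0.001]
wrist_force: [-7.6, 6.2, 27.7]
finger_gap: -0.0003
grip_force: 13.2
```

```bash
python3 - <<'E'
from h import *
s=env.get_state();print(s['tcp_pos'],s['wrist_force'])
a=shot('scene')
im=a['pixels'][175:205,285:315]
cv2.imwrite('pics/g3.png',cv2.cvtColor(cv2.resize(im,None,fx=14,fy=14,interpolation=cv2.INTER_CUBIC),cv2.COLOR_RGB2BGR))
E
```

```text
[ 0.43968869 -0.32543125  0.13268138] [-7.59387932  6.15478006 27.67660273]
```

View pics/g3.png

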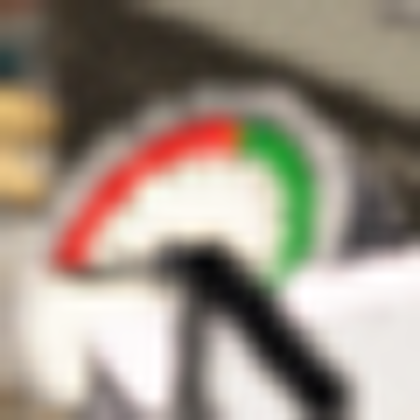

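The needle now lies on the red band's start (crop (62,268)), which is zero, with the pin bottomed. Lifting off, then on to the clamp with a clear look at the dial on the way.

move_arm(targets=[[[0, 0, -10], [0, 0, 0], 1], [[0, 0, -40], [0, 0, 1.05], 0.6], [[0, 0, -50], [0, 0, 2.1], 0.3], [[0, 0, -50], [0, 0, 3.15], 0.3], [[0, 0, -50], [0, 0, 4.2], 0.3]])

```text
clock: 12.22
tcp_pos: [0.4398, -0.3255, 0.1787]
orientation: [-0.0, -0.602, 0.798, 0.0]
wrist_force: [0.0, 0.2, 0.2]
finger_gap: 0.0299
grip_force: 0.0
```

```bash
python3 - <<'E'
from h import *
plan([.483,-.356,.16],-2.2)
s=env.get_state();p=shot('wrist','w3.png');print(lm('needle_tip',p),lm('clamp_grip',p),lm('nut_grip',p),lm('lid_handle',p),lm('red_tray',p),lm('tester',p),s['finger_gap'])
E
```

```text
shift [ 17.5 -49.9  18.7] turn [0.   0.   2.01] rows>= 1.9184195559933144 j [-0.78  0.28 -0.13  1.16 -0.   -2.08] t 12.225
[([0.4829, -0.2193, 0.1213], 0.16)] [([0.4837, -0.3559, 0.1259], 0.64)] [([0.4385, -0.3271, 0.1202], 0.9)] [([0.4804, -0.2194, 0.1244], 0.67)] [([0.3847, -0.2568, 0.002], 0.7)] [([0.5202, -0.2644, 0.0038], 0.89), ([0.3755, -0.0413, 0.0001], 0.55)] 0.029949970009905708
```

View pics/w3.png

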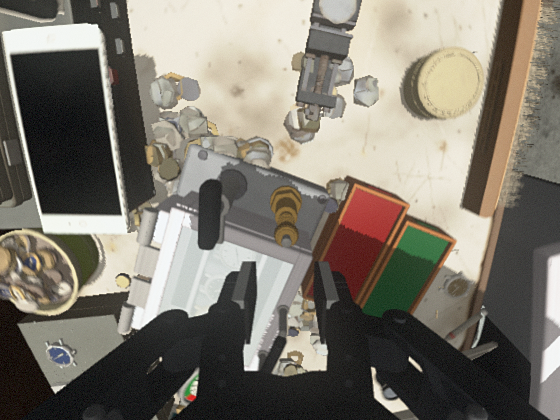

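The clamp bar at (210,213) lies along the tester's y as expected; the gauge is hidden from here. Gripping the clamp bar next.

move_arm(targets=[[[9, -25, 5], [0, 0, 1], 0.3], [[17.5, -50, 18], [0, 0, 2], 0.3], [[17.5, -50, 50], [0, 0, 2], 0.3], [[17.5, -50, 67], [0, 0, 2], 0.3], [[17.5, -50, 67], [0, 0, 2], 0.3]])

```text
clock: 13.2
tcp_pos: [0.4824, -0.3548, 0.1104]
orientation: [-0.001, -0.458, 0.889, 0.002]
wrist_force: [0.5, -0.1, -0.2]
finger_gap: 0.0303
grip_force: 0.0
```

move_arm(targets=[[[0, 0, 0], [0, 0, 0], 0.8], [[0, 0, 0], [0, 0, 0], 1], [[0, 0, 0], [0, 0, 0], 1]])

```text
clock: 13.58
tcp_pos: [0.4838, -0.3559, 0.1129]
orientation: [0.0, -0.458, 0.889, -0.001]
wrist_force: [0.0, 1.4, -1.1]
finger_gap: 0.0116
grip_force: 35.3
```

Gripped at 12 mm. Turning anticlockwise by 1.3 rad, about 7.4 units.

move_arm(targets=[[[0, 0, 0], [0, 0, -1], 1], [[0, 0, 0], [0, 0, -2], 1], [[0, 0, 0], [0, 0, -3], 1], [[0, 0, 0], [0, 0, -4], 1], [[0, 0, 0], [0, 0, -5], 1]])

```text
clock: 14.2
tcp_pos: [0.4845, -0.356, 0.113]
orientation: [-0.0, 0.792, -0.61, 0.001]
wrist_force: [2.0, 0.7, -1.4]
finger_gap: 0.0111
grip_force: 35.1
```

move_arm(targets=[[[0, 0, 0], [0, 0, -1], 1], [[0, 0, 0], [0, 0, -2], 1], [[0, 0, 0], [0, 0, -2.5], 1], [[0, 0, 0], [0, 0, -2.5], 0.4], [[0, 0, 0], [0, 0, -2.5], 0.3]])

```text
clock: 14.82
tcp_pos: [0.4833, -0.356, 0.1125]
orientation: [0.0, 0.904, -0.428, 0.0]
wrist_force: [-0.1, 0.4, 1.0]
finger_gap: 0.0298
grip_force: 0.0
```

move_arm(targets=[[[0, 0, -40], [0, 0, 0], 0.2], [[0, 0, -75], [0, 0, 1], 0.2], [[0, 0, -75], [0, 0, 2], 0], [[0, 0, -75], [0, 0, 3], 0], [[0, 0, -75], [0, 0, 4], 0]])

```text
clock: 15.45
tcp_pos: [0.4832, -0.3559, 0.1875]
orientation: [-0.0, -0.701, 0.713, -0.0]
wrist_force: [0.1, 0.2, 0.3]
finger_gap: 0.0429
grip_force: 0.0
```

```bash
python3 - <<'E'
from h import *
s=env.get_state();p=shot('wrist');print(lm('lid_handle',p),lm('tester',p))
a=shot('scene');b=shot('side')
print(lm('lid_handle',a),lm('lid_handle',b))
m=env.regions_of('clamp_grip',a)
im=a['pixels'][170:270,280:400]
cv2.imwrite('pics/c1.png',cv2.cvtColor(cv2.resize(im,None,fx=5,fy=5,interpolation=cv2.INTER_CUBIC),cv2.COLOR_RGB2BGR))
plan([.481,-.223,.2],-2.2)
E
```

```text
[([0.4797, -0.2186, 0.1261], 0.89)] [([0.5199, -0.2651, 0.0026], 0.79)]
[([0.4771, -0.2263, 0.1259], 0.92)] [([0.4826, -0.2244, 0.1241], 0.73)]
shift [-132.7    3.5  -12.9] turn [ 0.   -0.    3.56] rows>= 3.386808188483939 j [-0.77  0.38  0.03  1.22 -0.   -2.33] t 15.85
```

View pics/c1.png

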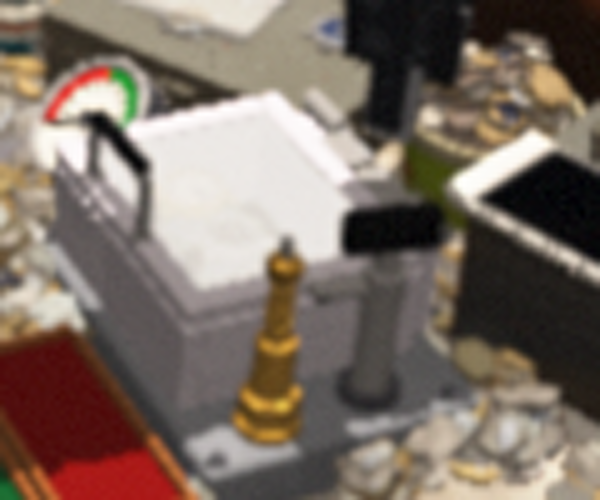

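The tongue has swung to the valve side (crop (320,290)), so the lid is free, and the needle lies at the zero end. Next I grip the lid handle at about (0.480, -0.2225, 0.126).

move_arm(targets=[[[-33, 1, -5], [0, 0, 1], 0.3], [[-66, 2, -5], [0, 0, 2], 0.3], [[-100, 3, 0], [0, 0, 3], 0.3], [[-133, 3, 20], [0, 0, 3.56], 0.3], [[-133, 3, 20], [0, 0, 3.56], 0.3]])

```text
clock: 16.48
tcp_pos: [0.4804, -0.22, 0.1659]
orientation: [-0.001, -0.454, 0.891, 0.001]
wrist_force: [-0.9, -1.1, -0.4]
finger_gap: 0.0295
grip_force: 0.0
```

```bash
python3 - <<'E'
from h import *
s=env.get_state();p=shot('wrist');print(lm('lid_handle',p),lm('lid_handle',p,'spot_in'))
m=env.regions_of('lid_handle',p)[0]['mask'];v,u=np.nonzero(m)
print(u.min(),u.max(),v.min(),v.max(),proj([[.480,-.2225,.131]],p,s))
plan([.480,-.2225,.109],-2.2)
E
```

```text
[([0.4804, -0.2212, 0.1253], 0.59)] [([0.514, -0.2764, 0.0901], 0.83), ([0.4815, -0.346, 0.1326], 0.52)]
87 298 44 347 [[282.00806242 243.54265555]]
shift [ 0.3  2.7 58.7] turn [-0.01 -0.   -0.01] rows>= 0.9484814617852787 j [-0.59  0.26 -0.19  1.12 -0.   -1.53] t 16.675
```

move_arm(targets=[[[0, 1.5, 35], [0, 0, 0], 0.3], [[0, 1.5, 58], [0, 0, 0], 0.3], [[0, 1.5, 58], [0, 0, 0], 0.8], [[0, 1.5, 58], [0, 0, 0], 1], [[0, 1.5, 58], [0, 0, 0], 1]], squeeze=30)

```text
clock: 17.3
tcp_pos: [0.4811, -0.2232, 0.11]
orientation: [-0.0, -0.452, 0.892, -0.001]
wrist_force: [1.3, -4.7, -5.0]
finger_gap: 0.0089
grip_force: 29.4
```

move_arm(targets=[[[0, -4, -16], [0, 0, 0], 1], [[0, -14, -33], [0, 0, 0], 1], [[0, -25, -48], [0, 0, 0], 1], [[0, -37, -61], [0, 0, 0], 1], [[0, -51, -72], [0, 0, 0], 1]])

```text
clock: 17.92
tcp_pos: [0.5196, -0.2517, 0.1818]
orientation: [-0.002, -0.453, 0.892, 0.001]
wrist_force: [-6.6, -1.3, -0.3]
finger_gap: 0.0087
grip_force: 29.7
```

move_arm(targets=[[[0, -30, -17], [0, 0, 0], 1], [[0, -58, -25], [0, 0, 0], 1], [[0, -88, -27], [0, 0, 0], 1], [[0, -118, -22], [0, 0, 0], 1], [[0, -132, -17], [0, 0, 0], 1]])

```text
clock: 18.55
tcp_pos: [0.6288, -0.3315, 0.2]
orientation: [-0.0, -0.452, 0.892, -0.001]
wrist_force: [-3.7, -1.2, 5.1]
finger_gap: 0.0089
grip_force: 30.6
```

move_arm(targets=[[[0, 0, 0], [0, 0, 0], 1], [[0, 0, 0], [0, 0, 0], 0.6], [[0, 0, 0], [0, 0, 0], 0.5], [[0, 0, -40], [0, 0, 0], 0.5], [[0, 0, -80], [0, 0, 0], 0.5]])

```text
clock: 19.18
tcp_pos: [0.6275, -0.3286, 0.2786]
orientation: [-0.0, -0.453, 0.891, 0.001]
wrist_force: [0.3, -0.1, 0.1]
finger_gap: 0.0215
grip_force: 0.0
```

```bash
python3 - <<'E'
from h import *
s=env.get_state();print(s['tcp_pos'],s['joint_pos'])
for n in ['scene','side','wrist']:
    p=shot(n)
    for t in ['lid_handle','carrier_1']: print(n,t,lm(t,p))
plan([.46,-.23,.29],-2.2)
E
```

```text
[ 0.62754603 -0.32856364  0.27859418] [-5.95725502e-01  6.07520466e-01  6.19179101e-01  1.58471309e+00
  5.20288655e-04 -1.53623612e+00]
scene lid_handle [([0.6295, -0.3358, 0.2167], 0.95)]
scene carrier_1 [([0.522, -0.2712, 0.0341], 0.72), ([0.5388, -0.2305, 0.035], 0.7), ([0.487, -0.3012, 0.0339], 0.56)]
side lid_handle [([0.6296, -0.3344, 0.2141], 0.78)]
side carrier_1 [([0.5176, -0.2684, 0.0324], 0.8), ([0.539, -0.2333, 0.0355], 0.7), ([0.4911, -0.2964, 0.0328], 0.5)]
wrist lid_handle [([0.3693, 0.0782, 0.0014], 0.64), ([0.5413, -0.2314, 0.0375], 0.57), ([0.6302, -0.3308, 0.2151], 0.56)]
wrist carrier_1 [([0.4919, -0.2985, 0.0351], 0.89), ([0.5389, -0.2342, 0.0362], 0.82)]
shift [ 18.7 194.  -12.9] turn [ 0.02 -0.   -0.01] rows>= 3.1505793898547596 j [-0.6   0.61  0.62  1.58  0.   -1.54] t 19.625
```

move_arm(targets=[[[5, 50, -10], [0, 0, 0], 0], [[10, 100, -10], [0, 0, 0], -0.3], [[15, 150, -10], [0, 0, 0], -0.3], [[18, 194, -10], [0, 0, 0], -0.3], [[18, 194, -10], [0, 0, 0], -0.3]])

```text
clock: 20.25
tcp_pos: [0.4581, -0.2276, 0.288]
orientation: [-0.0, -0.453, 0.892, 0.001]
wrist_force: [-0.0, -0.2, -0.1]
finger_gap: 0.0557
grip_force: 0.0
```

```bash
python3 - <<'E'
from h import *
for n in ['wrist','scene','side']:
    s=env.get_state();p=shot(n,'w4.png' if n=='wrist' else None)
    print(n,[lm('carrier_1',p),lm('red_tray',p),lm('green_tray',p),lm('lid_hinge',p)])
    for t,z in [('red_tray',.041),('green_tray',.041)]:
        for d in env.regions_of(t,p)[:1]:
            m=d['mask'].astype(np.uint8);c=max(cv2.findContours(m,0,2)[0],key=cv2.contourArea)[:,0]
            X=unproj(c,z,p,s)[:,:2]*1000
            r=cv2.minAreaRect(X.astype(np.float32));print(t,np.round(r[0],1),np.round(r[1],1),r[2])
    for d in env.regions_of('carrier_1',p)[:3]:
            m=d['mask'].astype(np.uint8);c=max(cv2.findContours(m,0,2)[0],key=cv2.contourArea)[:,0]
            r=cv2.minAreaRect((unproj(c,.06,p,s)[:,:2]*1000).astype(np.float32));print(np.round(r[0],1),np.round(r[1],1),r[2])
print(env.get_state()['finger_gap'])
E
```

```text
wrist [[([0.4902, -0.2998, 0.0358], 0.89), ([0.5239, -0.2659, 0.032], 0.63), ([0.5385, -0.2335, 0.0338], 0.58)], [([0.3865, -0.2583, -0.0007], 0.69), ([0.3755, -0.0407, -0.002], 0.16)], [([0.3487, -0.2037, 0.0038], 0.59)], [([0.5834, -0.3054, 0.088], 0.57)]]
red_tray [ 386.7 -254.6] [132.8  63. ] 54.1735725402832
green_tray [ 346.7 -205.9] [133.3  64.5] 53.44514083862305
[ 490.2 -297.6] [36.7 44.8] 53.43681716918945
[ 516.2 -265.8] [40.4 46.4] 53.56897735595703
scene [[([0.542, -0.2314, 0.033], 0.62), ([0.4893, -0.3018, 0.0334], 0.59)], [([0.3838, -0.2559, -0.0011], 0.96)], [([0.3456, -0.204, 0.0019], 0.72)], [([0.5903, -0.3031, 0.0878], 0.95)]]
red_tray [ 371.7 -271.8] [172.1  72.2] 47.9658203125
green_tray [ 327.9 -218.5] [168.7  73.7] 53.0869255065918
[ 508.5 -266.2] [41.3 75.9] 86.31047058105469
[ 528.1 -234.9] [41.3 75.6] 83.20210266113281
[ 490.9 -290.4] [20.7 42.4] 86.54109954833984
side [[([0.4901, -0.2982, 0.0348], 0.74), ([0.5397, -0.2348, 0.0322], 0.73), ([0.518, -0.269, 0.0348], 0.48)], [([0.3866, -0.2548, 0.0007], 0.81)], [([0.3477, -0.2014, 0.0035], 0.77)], [([0.587, -0.3013, 0.0842], 0.88), ([0.3875, -0.2544, -0.0001], 0.6)]]
red_tray [ 392.1 -249.6] [150.9  65.4] 52.27302169799805
green_tray [ 346.5 -186.9] [159.2  86.4] 52.54547882080078
[ 494.3 -296.3] [40.9 58.1] 41.14495086669922
[ 540.5 -242. ] [27.  49.9] 54.99774169921875
[ 517.2 -263.4] [38.3 61.5] 39.55295181274414
0.055420682673732395
```

View pics/w4.png

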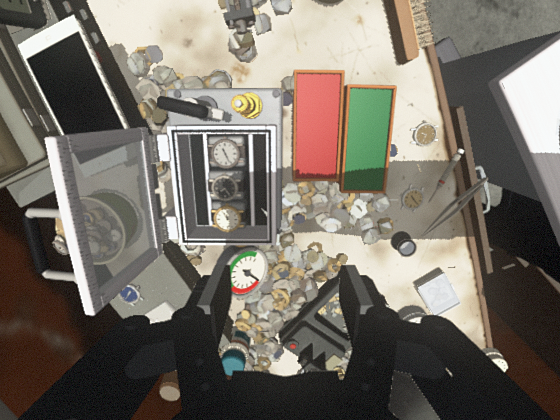

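The lid stands open and three upright watches sit in a row at (227,152), (225,187) and (228,217). The needle is at the red band's start, and the red tray lies parallel to the tester. Starting with the gold one.

```bash
python3 - <<'E'
from h import *
plan([.5395,-.2333,.10],-2.2);plan([.5395,-.2333,.040],-2.2)
s=env.get_state();a=2*np.arctan2(-.453,.892)
E
```

```text
shift [-43.6 -65.4 188.2] turn [-0.   -0.   -0.01] rows>= 3.289311230944103 j [-0.62  0.19  0.02  1.4  -0.   -1.56] t 21.45
shift [-43.6 -65.4 248.2] turn [-0.   -0.   -0.01] rows>= 4.19884537023064 j [-0.62  0.19  0.02  1.4  -0.   -1.56] t 21.45
```

move_arm(targets=[[[-22, -33, 40], [0, 0, 0], -0.36], [[-43.5, -65.5, 80], [0, 0, 0], -0.36], [[-43.5, -65.5, 135], [0, 0, 0], -0.36], [[-43.5, -65.5, 175], [0, 0, 0], -0.36], [[-43.5, -65.5, 175], [0, 0, 0], -0.36]])

```text
clock: 22.08
tcp_pos: [0.537, -0.2318, 0.1096]
orientation: [-0.002, -0.453, 0.892, 0.003]
wrist_force: [-0.4, 0.2, 0.5]
finger_gap: 0.0579
grip_force: 0.0
```

```bash
python3 - <<'E'
from h import *
s=env.get_state();p=shot('wrist');print(lm('carrier_1',p),s['finger_gap'])
for d in env.regions_of('carrier_1',p)[:3]:
    m=d['mask'].astype(np.uint8);c=max(cv2.findContours(m,0,2)[0],key=cv2.contourArea)[:,0]
    r=cv2.minAreaRect((unproj(c,.06,p,s)[:,:2]*1000).astype(np.float32));print(np.round(r[0],1),np.round(r[1],1),r[2])
plan([.5395,-.2333,.040],-2.2)
E
```

```text
[([0.4905, -0.2996, 0.0358], 0.92), ([0.5416, -0.2355, 0.0361], 0.91), ([0.523, -0.2664, 0.0324], 0.89)] 0.05790225552005309
[ 542.5 -233.7] [45.7 46.1] 55.778656005859375
[ 518.8 -267.1] [40.6 45.5] 51.194664001464844
[ 492.4 -297.4] [38.9 45.6] 58.37908172607422
shift [ 0.   1.6 75.2] turn [-0.02  0.   -0.01] rows>= 1.212970867814306 j [-0.54  0.4  -0.13  1.05 -0.   -1.48] t 22.225
```

move_arm(targets=[[[0, 0, 40], [0, 0, 0], -0.36], [[0, 0, 65], [0, 0, 0], -0.36], [[0, 0, 74], [0, 0, 0], -0.36], [[0, 0, 74], [0, 0, 0], -0.36]], squeeze=45)

```text
clock: 22.72
tcp_pos: [0.5403, -0.2339, 0.0404]
orientation: [0.0, -0.453, 0.892, -0.001]
wrist_force: [-0.2, -0.3, 0.6]
finger_gap: 0.0579
grip_force: 0.0
```

move_arm(targets=[[[0, 0, 0], [0, 0, 0], 0], [[0, 0, 0], [0, 0, 0], 0.2], [[0, 0, 0], [0, 0, 0], 0.2], [[0, 0, 0], [0, 0, 0], 0.2]])

```text
clock: 23.22
tcp_pos: [0.5409, -0.2342, 0.0413]
orientation: [0.001, -0.453, 0.892, -0.002]
wrist_force: [-0.7, -0.1, 6.4]
finger_gap: 0.0434
grip_force: 46.6
```

move_arm(targets=[[[0, 0, -35], [0, 0, 0], 0.2], [[0, 0, -75], [0, 0, 0], 0.2], [[20, 33, -85], [0, 0, 0], 0.2], [[45, 73, -85], [0, 0, 0], 0.2], [[69, 112, -85], [0, 0, 0], 0.2]])

```text
clock: 23.85
tcp_pos: [0.4073, -0.223, 0.1248]
orientation: [0.0, -0.453, 0.892, -0.001]
wrist_force: [0.4, -0.4, -0.6]
finger_gap: 0.0428
grip_force: 46.4
```

```bash
python3 - <<'E'
from h import *
plan([.4095,-.2236,.0415],-2.2)
for n in ['wrist','side']:
    s=env.get_state();p=shot(n);print(lm('carrier_1',p),lm('red_tray',p),s['finger_gap'])
E
```

```text
shift [-0.8 -2.  83.3] turn [-0.01 -0.   -0.01] rows>= 1.3443420321554576 j [-0.67  0.16 -0.42  0.99 -0.   -1.61] t 23.85
[([0.4062, -0.2212, 0.1199], 0.84), ([0.4938, -0.2993, 0.0362], 0.71), ([0.5203, -0.2659, 0.0309], 0.64)] [([0.3876, -0.2565, -0.0019], 0.79)] 0.04282563564829141
[([0.4044, -0.2221, 0.1157], 0.83), ([0.489, -0.2976, 0.0351], 0.7), ([0.5173, -0.2679, 0.0371], 0.6), ([0.6302, -0.3341, 0.2146], 0.22)] [([0.3884, -0.2554, 0.0], 0.84), ([0.4051, -0.2221, 0.1141], 0.31)] 0.04331229794089894
```

move_arm(targets=[[[-1, -2, 40], [0, 0, 0], 0.2], [[-1, -2, 72], [0, 0, 0], 0.2], [[-1, -2, 80], [0, 0, 0], 0.2], [[-1, -2, 83], [0, 0, 0], 0.2], [[-1, -2, 83], [0, 0, 0], 0.2]])

```text
clock: 24.78
tcp_pos: [0.4117, -0.224, 0.0421]
orientation: [0.0, -0.453, 0.892, -0.001]
wrist_force: [0.5, -0.2, -0.7]
finger_gap: 0.0429
grip_force: 46.4
```

move_arm(targets=[[[0, 0, 0], [0, 0, 0], -0.1], [[0, 0, 0], [0, 0, 0], -0.3], [[0, 0, -35], [0, 0, 0], -0.36], [[0, 0, -70], [0, 0, 0], -0.36], [[0, 0, -110], [0, 0, 0], -0.36]])

```text
clock: 25.4
tcp_pos: [0.4104, -0.2233, 0.1523]
orientation: [-0.0, -0.453, 0.892, -0.0]
wrist_force: [-0.0, -0.8, 0.7]
finger_gap: 0.058
grip_force: 0.0
```

```bash
python3 - <<'E'
from h import *
for n in ['wrist','side']:
    s=env.get_state();p=shot(n);print(lm('carrier_1',p),lm('red_tray',p),s['finger_gap'])
plan([.5185,-.2675,.1],-2.2)
E
```

```text
[([0.4918, -0.2968, 0.0351], 0.97), ([0.4078, -0.2229, 0.0358], 0.97), ([0.518, -0.2656, 0.0314], 0.56)] [([0.3898, -0.2585, 0.0006], 0.74)] 0.05803721449985748
[([0.4133, -0.2254, 0.032], 0.78), ([0.4884, -0.2968, 0.0341], 0.61), ([0.5194, -0.2674, 0.0322], 0.61), ([0.5214, -0.2646, 0.0034], 0.39)] [([0.389, -0.2556, 0.0014], 0.97)] 0.05824276488951461
shift [ -28.1 -113.9   50.2] turn [ 0.01 -0.   -0.01] rows>= 2.057990680459799 j [-0.67  0.15 -0.37  1.05 -0.   -1.61] t 25.7
```

move_arm(targets=[[[-14, -57, 0], [0, 0, 0], -0.36], [[-28, -113.5, 5], [0, 0, 0], -0.36], [[-28, -113.5, 60], [0, 0, 0], -0.36], [[-28, -113.5, 100], [0, 0, 0], -0.36], [[-28, -113.5, 111], [0, 0, 0], -0.36]])

```text
clock: 26.32
tcp_pos: [0.5157, -0.2656, 0.0362]
orientation: [-0.002, -0.453, 0.892, 0.004]
wrist_force: [-15.0, 9.6, 38.2]
finger_gap: 0.0581
grip_force: 18.8
```

move_arm(targets=[[[0, 0, 0], [0, 0, 0], -0.36], [[0, 0, 0], [0, 0, 0], 0], [[0, 0, 0], [0, 0, 0], 0.2], [[0, 0, 0], [0, 0, 0], 0.2], [[0, 0, 0], [0, 0, 0], 0.2]])

```text
clock: 26.95
tcp_pos: [0.5192, -0.2682, 0.0409]
orientation: [0.0, -0.453, 0.892, -0.001]
wrist_force: [-0.2, 0.2, 4.9]
finger_gap: 0.0429
grip_force: 46.6
```

move_arm(targets=[[[0, 0, -35], [0, 0, 0], 0.2], [[0, 0, -75], [0, 0, 0], 0.2], [[20, 33, -85], [0, 0, 0], 0.2], [[45, 73, -85], [0, 0, 0], 0.2], [[68, 114, -85], [0, 0, 0], 0.2]])

```text
clock: 27.58
tcp_pos: [0.3852, -0.2551, 0.1249]
orientation: [-0.0, -0.453, 0.892, -0.0]
wrist_force: [-0.6, -0.6, -1.2]
finger_gap: 0.0429
grip_force: 46.4
```

```bash
python3 - <<'E'
from h import *
plan([.387,-.2562,.0415],-2.2)
for n in ['wrist','side']:
    s=env.get_state();p=shot(n);print(lm('carrier_1',p),s['finger_gap'])
E
```

```text
shift [-0.2 -2.1 83.4] turn [ 0.   -0.   -0.01] rows>= 1.3456831220864416 j [-0.76  0.16 -0.42  0.99 -0.   -1.7 ] t 27.575
[([0.3833, -0.2556, 0.1136], 0.92), ([0.4934, -0.299, 0.0361], 0.57)] 0.0429342693349837
[([0.3808, -0.2527, 0.1178], 0.7), ([0.4944, -0.2944, 0.0307], 0.69), ([0.409, -0.2226, 0.0307], 0.56)] 0.04304470310721843
```

move_arm(targets=[[[0, -0.5, 35], [0, 0, 0], 0.2], [[0, -0.5, 65], [0, 0, 0], 0.2], [[0, -0.5, 78], [0, 0, 0], 0.2], [[0, -0.5, 83], [0, 0, 0], 0.2], [[0, -0.5, 83], [0, 0, 0], 0.2]])

```text
clock: 28.4
tcp_pos: [0.3877, -0.2561, 0.0425]
orientation: [0.0, -0.453, 0.892, -0.0]
wrist_force: [0.3, 0.5, -0.8]
finger_gap: 0.0429
grip_force: 46.3
```

move_arm(targets=[[[0, 0, 0.5], [0, 0, 0], 0], [[0, 0, 0.5], [0, 0, 0], -0.3], [[0, 0, -35], [0, 0, 0], -0.36], [[0, 0, -70], [0, 0, 0], -0.36], [[0, 0, -110], [0, 0, 0], -0.36]])

```text
clock: 29.02
tcp_pos: [0.3869, -0.2557, 0.1536]
orientation: [0.0, -0.453, 0.892, -0.0]
wrist_force: [-0.6, -0.8, -0.3]
finger_gap: 0.0581
grip_force: 0.0
```

```bash
python3 - <<'E'
from h import *
for n in ['wrist','side']:
    s=env.get_state();p=shot(n);print(lm('carrier_1',p),s['finger_gap'])
plan([.4915,-.298,.1],-2.2)
E
```

```text
[([0.4939, -0.2988, 0.0355], 0.95), ([0.3872, -0.2539, 0.0319], 0.82), ([0.4066, -0.2228, 0.0353], 0.63)] 0.05814314413474001
[([0.4115, -0.2227, 0.0341], 0.92), ([0.3871, -0.2579, 0.034], 0.85), ([0.492, -0.296, 0.0361], 0.81)] 0.0578353260386776
shift [ -27.7 -108.3   53.5] turn [-0.02 -0.   -0.01] rows>= 1.9991192049971656 j [-0.76  0.14 -0.37  1.05 -0.   -1.7 ] t 29.225
```

Clearance between the gripper body and the clamp bar is tight for the last carrier, so I'll grip it 8 mm off-centre, away from the clamp, and come down slowly.

move_arm(targets=[[[-18, -54, 0], [0, 0, 0], -0.36], [[-36, -108.5, 0], [0, 0, 0], -0.36], [[-36, -108.5, 30], [0, 0, 0], -0.36], [[-36, -108.5, 60], [0, 0, 0], -0.36], [[-36, -108.5, 80], [0, 0, 0], -0.36]])

```text
clock: 29.85
tcp_pos: [0.4943, -0.2894, 0.0687]
orientation: [-0.001, -0.453, 0.892, 0.002]
wrist_force: [0.6, 0.1, -0.2]
finger_gap: 0.0579
grip_force: 0.0
```

```bash
python3 - <<'E'
from h import *
s=env.get_state();p=shot('wrist','w5.png');print(lm('carrier_1',p),lm('clamp_grip',p),s['tcp_pos'],s['wrist_force'])
plan([.4962,-.2915,.041],-2.2)
E
```

```text
[([0.3883, -0.2539, 0.0318], 0.75), ([0.4923, -0.2973, 0.0363], 0.64), ([0.4097, -0.2244, 0.0376], 0.64), ([0.4839, -0.353, 0.1267], 0.49)] [([0.4858, -0.3574, 0.1249], 0.62)] [ 0.49433769 -0.28935056  0.06873793] [ 0.58479615  0.05607823 -0.22945573]
shift [ 0.5 -3.  28.8] turn [ 0.03  0.   -0.01] rows>= 0.4672500325791677 j [-0.67  0.41 -0.23  0.94 -0.   -1.61] t 30.0
```

move_arm(targets=[[[0, 0, 18], [0, 0, 0], -0.36], [[0, 0, 28], [0, 0, 0], -0.36], [[0, 0, 31.5], [0, 0, 0], -0.36], [[0, 0, 31.5], [0, 0, 0], 0], [[0, 0, 31.5], [0, 0, 0], 0.2]])

```text
clock: 30.62
tcp_pos: [0.4961, -0.2908, 0.0411]
orientation: [0.0, -0.453, 0.892, -0.0]
wrist_force: [-0.5, -0.1, -0.9]
finger_gap: 0.0433
grip_force: 45.8
```

move_arm(targets=[[[0, 0, 0], [0, 0, 0], 0.2], [[0, 0, 0], [0, 0, 0], 0.2]])

```text
clock: 30.88
tcp_pos: [0.4961, -0.2908, 0.0411]
orientation: [0.0, -0.453, 0.892, -0.0]
wrist_force: [-0.1, -0.0, 2.8]
finger_gap: 0.0432
grip_force: 46.2
```

move_arm(targets=[[[0, 0, -40], [0, 0, 0], 0.2], [[0, 0, -90], [0, 0, 0], 0.2], [[5, 30, -120], [0, 0, 0], 0.2], [[36, 70, -120], [0, 0, 0], 0.2], [[68, 108.5, -120], [0, 0, 0], 0.2]])

```text
clock: 31.5
tcp_pos: [0.3671, -0.2813, 0.161]
orientation: [0.0, -0.453, 0.891, -0.001]
wrist_force: [0.1, -0.8, -0.6]
finger_gap: 0.0425
grip_force: 50.3
```

move_arm(targets=[[[0, 0, 0], [0, 0, 0], 0.2], [[0, 0, 30], [0, 0, 0], 0.2]])

```text
clock: 31.75
tcp_pos: [0.3697, -0.2835, 0.1325]
orientation: [0.001, -0.452, 0.892, -0.003]
wrist_force: [0.6, 0.2, -1.3]
finger_gap: 0.0428
grip_force: 50.5
```

```bash
python3 - <<'E'
from h import *
plan([.3682,-.282,.0415],-2.2)
for n in ['wrist','side','scene']:
    s=env.get_state();p=shot(n);print(lm('carrier_1',p),s['finger_gap'])
E
```

```text
shift [-0.4  2.7 91. ] turn [-0.04 -0.01 -0.02] rows>= 1.4682087364049141 j [-0.83  0.16 -0.41  1.    0.   -1.77] t 31.75
[([0.3658, -0.2899, 0.1283], 0.95)] 0.04276420945324563
[([0.4106, -0.2222, 0.0359], 0.9), ([0.3876, -0.2541, 0.0365], 0.66), ([0.3596, -0.284, 0.123], 0.49)] 0.04274811510494896
[([0.3871, -0.2573, 0.0333], 0.94), ([0.3616, -0.291, 0.1228], 0.84), ([0.409, -0.2196, 0.036], 0.47)] 0.04295666484736038
```

move_arm(targets=[[[0.5, 0, 35], [0, 0, 0], 0.2], [[0.5, 0, 65], [0, 0, 0], 0.2], [[0.5, 0, 82], [0, 0, 0], 0.2], [[0.5, 0, 89], [0, 0, 0], 0.2], [[0.5, 0, 89], [0, 0, 0], 0.2]])

```text
clock: 32.67
tcp_pos: [0.3684, -0.2824, 0.0422]
orientation: [0.0, -0.453, 0.892, -0.001]
wrist_force: [-0.3, 0.3, -1.0]
finger_gap: 0.0425
grip_force: 50.4
```

move_arm(targets=[[[0, 0, 0.5], [0, 0, 0], 0], [[0, 0, 0.5], [0, 0, 0], -0.3], [[0, 0, -35], [0, 0, 0], -0.36], [[0, 0, -80], [0, 0, 0], -0.36], [[0, 0, -140], [0, 0, 0], -0.2]])

```text
clock: 33.3
tcp_pos: [0.3672, -0.2814, 0.1826]
orientation: [-0.0, -0.453, 0.892, 0.001]
wrist_force: [0.5, -1.3, -0.4]
finger_gap: 0.0509
grip_force: 0.0
```

```bash
python3 - <<'E'
from h import *
T=np.array([.3875,-.2555])
for n in ['wrist','side','scene']:
    s=env.get_state();p=shot(n);print(lm('carrier_1',p),lm('red_tray',p),lm('lid_handle',p),s['finger_gap'])
h=[.588,-.3025];ux=np.array([.809,-.588])
plan([.629,-.334,.28],-2.2)
E
```

```text
[([0.3903, -0.2544, 0.0291], 0.88), ([0.3637, -0.2924, 0.0373], 0.81), ([0.4107, -0.2261, 0.0357], 0.72), ([0.4339, -0.3259, 0.1386], 0.2)] [] [] 0.05086167974115396
[([0.4081, -0.2268, 0.0331], 0.93), ([0.3624, -0.2898, 0.0349], 0.79), ([0.3889, -0.2574, 0.0364], 0.68)] [([0.3885, -0.2552, 0.0002], 0.8), ([0.3616, -0.2878, 0.0356], 0.47)] [([0.6327, -0.3336, 0.2128], 0.79)] 0.05134398547684934
[([0.3897, -0.2579, 0.0342], 0.76), ([0.3585, -0.2909, 0.034], 0.75), ([0.4091, -0.221, 0.0323], 0.55)] [([0.3849, -0.2566, -0.001], 0.66)] [([0.6267, -0.3342, 0.2147], 0.71), ([0.4379, -0.3282, 0.1173], 0.19)] 0.051178816120854
shift [-112.  -242.   -99.7] turn [ 0.01  0.   -0.01] rows>= 4.591777299948619 j [-0.83  0.12 -0.32  1.13 -0.   -1.77] t 33.9
```

All three carriers sit on the red felt. Back to the handle to shut the lid.

move_arm(targets=[[[-10, -20, -50], [0, 0, 0], 0.2], [[-35, -70, -75], [0, 0, 0], 0.3], [[-60, -126, -98], [0, 0, 0], 0.4], [[-87, -183, -100], [0, 0, 0], 0.4], [[-114, -239, -100], [0, 0, 0], 0.4]])

```text
clock: 34.52
tcp_pos: [0.627, -0.3308, 0.2819]
orientation: [0.0, -0.453, 0.892, -0.001]
wrist_force: [-0.6, -1.0, 0.9]
finger_gap: 0.0257
grip_force: 0.0
```

```bash
python3 - <<'E'
from h import *
s=env.get_state();print(s['tcp_pos'],s['finger_gap'])
plan([.6285,-.3313,.199],-2.2)
E
```

```text
[ 0.62702773 -0.33079496  0.2819477 ] 0.025709583076570033
shift [-0.5 -1.3 83. ] turn [-0.01 -0.   -0.01] rows>= 1.3381016763404228 j [-0.6   0.61  0.62  1.59 -0.   -1.54] t 34.525
```

move_arm(targets=[[[0, -1, 40], [0, 0, 0], 0.4], [[0, -1, 70], [0, 0, 0], 0.4], [[0, -1, 83], [0, 0, 0], 0.4], [[0, -1, 83], [0, 0, 0], 0.8], [[0, -1, 83], [0, 0, 0], 1]], squeeze=30)

```text
clock: 35.15
tcp_pos: [0.6246, -0.3302, 0.1979]
orientation: [-0.001, -0.453, 0.892, 0.001]
wrist_force: [-0.7, 1.0, -11.5]
finger_gap: 0.0089
grip_force: 29.0
```

move_arm(targets=[[[0, 0, 0], [0, 0, 0], 1], [[0, 0, 0], [0, 0, 0], 1]])

```text
clock: 35.4
tcp_pos: [0.6247, -0.3302, 0.1979]
orientation: [-0.001, -0.453, 0.892, 0.001]
wrist_force: [-4.0, 3.1, -11.1]
finger_gap: 0.0088
grip_force: 29.0
```

move_arm(targets=[[[0, 21, -6], [0, 0, 0], 1], [[0, 43, -8.5], [0, 0, 0], 1], [[0, 64, -7.5], [0, 0, 0], 1], [[0, 90, -2], [0, 0, 0], 1], [[0, 114, 8.5], [0, 0, 0], 1]])

```text
clock: 36.02
tcp_pos: [0.537, -0.2654, 0.1946]
orientation: [0.003, -0.453, 0.892, -0.005]
wrist_force: [4.5, 0.4, -0.5]
finger_gap: 0.0087
grip_force: 29.9
```

```bash
python3 - <<'E'
from h import *
plan([.4811,-.2232,.11],-2.2)
E
```

```text
shift [-1.  71.1 83.7] turn [-0.07  0.01 -0.01] rows>= 1.7711626871321007 j [-0.59  0.36  0.02  1.22  0.   -1.53] t 36.025
```

move_arm(targets=[[[0, 16, 10], [0, 0, 0], 1], [[0, 30, 22], [0, 0, 0], 1], [[0, 43, 36], [0, 0, 0], 1], [[0, 53, 50], [0, 0, 0], 1], [[0, 61, 66], [0, 0, 0], 1]])

```text
clock: 36.65
tcp_pos: [0.4867, -0.2283, 0.1278]
orientation: [0.003, -0.453, 0.891, -0.003]
wrist_force: [-1.1, 3.7, 4.0]
finger_gap: 0.0086
grip_force: 32.3
```

```bash
python3 - <<'E'
from h import *
plan([.4811,-.2232,.11],-2.2)
E
```

```text
shift [-0.8  7.6 17.8] turn [-0.05  0.01 -0.01] rows>= 0.3121026391201705 j [-0.59  0.29 -0.25  1.03  0.   -1.53] t 36.65
```

move_arm(targets=[[[0, 3, 8], [0, 0, 0], 1], [[0, 4.5, 14], [0, 0, 0], 1], [[0, 5, 18], [0, 0, 0], 1], [[0, 5, 19], [0, 0, 0], 1], [[0, 5, 19], [0, 0, 0], 1]])

```text
clock: 37.28
tcp_pos: [0.4803, -0.2236, 0.1062]
orientation: [0.001, -0.453, 0.891, 0.001]
wrist_force: [-4.0, 7.3, 2.4]
finger_gap: 0.0087
grip_force: 32.8
```

move_arm(targets=[[[0, 0, 0], [0, 0, 0], 0.6], [[0, 0, 0], [0, 0, 0], 0.4], [[0, 0, -35], [0, 0, 0], 0.5], [[0, 0, -45], [0, 0, 0], 1], [[0, 0, -45], [0, 0, 0], 1]])

```text
clock: 37.9
tcp_pos: [0.4814, -0.2256, 0.1511]
orientation: [0.001, -0.453, 0.892, -0.001]
wrist_force: [1.0, 1.1, -0.3]
finger_gap: -0.0
grip_force: 0.0
```

move_arm(targets=[[[0, 0, 0], [0, 0, 0], 1], [[0, 0, 8], [0, 0, 0], 1], [[0, 0, 16], [0, 0, 0], 1], [[0, 0, 20], [0, 0, 0], 1], [[0, 0, 20], [0, 0, 0], 1]])

```text
clock: 38.52
tcp_pos: [0.4798, -0.2243, 0.1307]
orientation: [-0.0, -0.453, 0.892, 0.0]
wrist_force: [-3.4, 3.2, 9.5]
finger_gap: 0.0002
grip_force: 4.9
```

The bar top is at 0.131 with 9.5 N on it, so the lid is on its seat. Retreating and checking everything.

move_arm(targets=[[[0, 0, -40], [0, 0, 0], 1], [[0, 10, -90], [0, 0, 0], 0.5], [[0, 20, -140], [0, 0, 0], 0.5], [[0, 20, -160], [0, 0, 0], 0], [[0, 20, -160], [0, 0, 0], 0]])

```text
clock: 39.15
tcp_pos: [0.465, -0.2134, 0.2913]
orientation: [0.001, -0.453, 0.892, -0.001]
wrist_force: [0.8, -0.9, -1.3]
finger_gap: 0.0428
grip_force: 0.0
```

```bash
python3 - <<'E'
from h import *
for n in ['side','scene','wrist']:
    s=env.get_state();p=shot(n,'w6.png' if n=='wrist' else None);print(lm('carrier_1',p),lm('lid_handle',p),lm('red_tray',p),lm('needle_tip',p))
print(s['tcp_pos'],s['wrist_force'])
E
```

```text
[([0.4116, -0.2231, 0.0312], 0.88), ([0.3632, -0.2883, 0.0341], 0.76), ([0.3885, -0.2562, 0.034], 0.76)] [([0.4829, -0.2243, 0.129], 0.75)] [([0.3878, -0.2577, -0.001], 0.57)] []
[([0.3567, -0.2917, 0.0334], 0.88), ([0.3901, -0.2564, 0.0351], 0.81), ([0.4096, -0.2184, 0.0347], 0.71)] [([0.4811, -0.2277, 0.1262], 0.67), ([0.3461, -0.2043, 0.0006], 0.17)] [([0.3837, -0.2535, 0.0011], 0.57)] [([0.3578, -0.2901, 0.033], 0.27)]
[([0.3885, -0.2529, 0.0322], 0.77), ([0.4117, -0.2214, 0.0358], 0.61), ([0.3618, -0.2904, 0.0362], 0.58), ([0.4371, -0.3264, 0.139], 0.34)] [([0.4814, -0.2245, 0.125], 0.83)] [([0.3896, -0.2527, 0.0325], 0.17)] [([0.5714, -0.1362, 0.0563], 0.56), ([0.4088, -0.2237, 0.0337], 0.25)]
[ 0.46414794 -0.21281207  0.28953245] [-0.12387214  0.48719857  0.36057863]
```

View pics/w6.png

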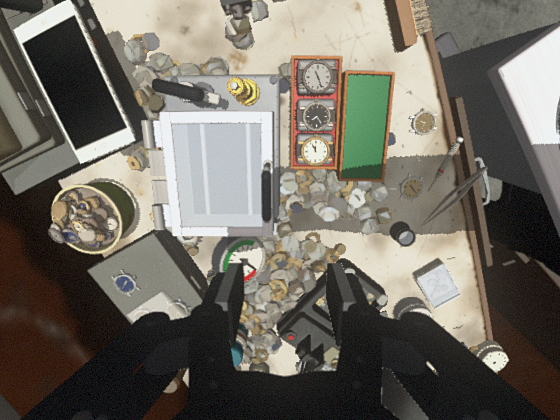

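All three watches sit upright in the red tray ((316,75), (316,113), (316,152)), the lid is shut with its handle at (268,190), and the bystanders are in place. Handing in.

```bash
python3 -c "
from workcell import env
print(env.hand_in())"
```

```text
the job is handed in; nothing more can be done
None
```

The needle stood in the red (about 1.2 rad), so I vented the chamber to zero, laid all three watches upright in the red tray and shut the lid; the job is handed in, but no verdict came back.

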